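# Set the air valve two turns open

## Robot

A 6-joint arm with a two-finger parallel gripper is mounted at the origin on the work surface; the furniture and walls round the work are solid. World frame = base frame: x ahead of the robot, y to its left, z up, the work surface at z = 0. Lengths are in m, angles in rad, forces in N, time in s.
With the tool pointing down it reaches from about 0.35 to 0.775 m from the base axis. Payload 7.3 kg.
Tool frame: the origin (TCP) lies on the centre line of the jaws, within the pads' length; the fingertips stand 11 mm ahead of it and the grasp point (between the pads) lies 8 mm behind it; z points along the fingers, y is the direction in which the jaws open and shut (so a half turn about z gives the same grasp; the last joint's range is limited). The gripper opens to 92 mm and grips with 3 to 60 N. Pads are 19 mm wide; open, the fingers measure 130 mm over their backs; the gripper's body (75 mm by 190 mm) begins 47 mm behind the grasp point.
Start: joints at [-0.146, 0.342, 1.524, -0, 1.275, -0.146], TCP at [0.525, 0, 0.238] pointing down, gripper open.
Joint ranges: [-2.53, 2.53], [-0.77, 2.02], [0.04, 2.7], [-1, 4.14], [0.28, 2.66], [-3.11, 3.11]. Speed limits (rad/s): [2.57, 2.57, 3.14, 3.14, 3.14, 3.14].

## Interface

Orientations are given as [roll, pitch, yaw] about the fixed x, y, z axes, in that order (R = Rz(yaw) Ry(pitch) Rx(roll)).
In Python, from cell import robot gives the robot as it stands.
- The arm moves only by the tool jog_arm, never from a script. Its argument "deltas" is one flat list of numbers, 6 for each row, row after row: the shift along the world's x, y, z in units of 0.1 m (1.0 is 0.1 m), then the turn, a rotation vector about the world's x, y, z in units of 90 degrees (1.0 is 90 degrees). A call has 1 to 5 rows; each row is the pose to reach, as a shift and turn from the pose commanded when the call began; what a row does not reach only later rows make up. A row lasts 1/12 s, in which the tool goes at most 41.7 mm and 7.16 degrees, less where a joint would pass 70% of its speed; a pose out of reach is approached as far as the arm can. A call with a number of a shift or a turn outside -1 to 1 is refused whole. A call with a gripper value outside its range is refused whole. "claw" is the opening, from 0 (shut) to 1 (fully open), set as the call begins (left out, the last holds). The fingers move at their own pace and stop on an object; "newtons" is the grip in N (left out, the last holds). Time passes only in rows, so rows that repeat a pose let the fingers close. It gives the time, the measured TCP pose, the force and the opening at its end, in the units of the state.
- robot.observe(): the state, without advancing time (a new reading comes with each control period).
- robot.read_camera(name): name is "scene" or "side" or "wrist"; returns the picture (400x640x3 uint8, red, green, blue); there is no depth.
- robot.camera_params(name): a dict with "fx", "fy", "cx", "cy" (pixels), "R" (3x3) and "t" (3): a world point X has camera coordinates R X + t. Camera axes: x right, y down, z forward; pixel columns grow to the right and rows downward; lengths in m; the calibration is good to about 2 mm. A picture is of the moment at which its call begins: read the wrist's pose just before it. camera_params takes no time and is no camera call; for the wrist camera it gives the pose at the moment of the call.
- robot.hand_in(): hands the job in, once; it reports no verdict.
The state is a dict: "time": time; "qpos": joint angles; "qvel": joint speeds; "joint_efforts": joint torques, N m; "tool_pos": TCP position; "tool_rot": TCP orientation; "contact_force": force on the tool from outside, world axes, zero at the start; "torque": the same for the moment, N m; "opening": finger opening in m.
Only numpy, scipy, OpenCV 4.12 (cv2) and the standard library are available. Lean on these libraries where they do the work, as an engineer would, in place of code of your own. Each camera call takes 0.05 s, during which the arm holds its last target. There are 200 camera calls.

## Task

Set the blow-off air on the valve unit: first move the black shut-off slide fully across against its raised end stop. Then turn the handwheel clockwise (seen from above) by its upright crank grip until it comes to its stop, back it off exactly two full turns anticlockwise, and finish there still holding the crank grip between the fingers. Leave the date stamp beside the unit standing where it is.

Things in the scene. Friction and masses are not known exactly. Their poses are not given: they have to be found in the camera images.
- valve_unit: Fixed air valve unit: steel plate 225 x 100 x 8 mm on the table, slide valve at its end nearer the robot, handwheel at the far end, pipe between. Origin: on the table between slide line (80 mm toward local -x) and wheel axis (75 mm toward +x); x runs from slide to wheel, y to the left seen from the robot, z up. Slide valve body 46 mm (x) by 100 mm (y), top at z = 34 mm.
- end_stop (a point): Centre of the top (z = 47 mm) of the slide's raised end stop, 46 mm (unit x) by 10 mm (unit y), 13 mm higher than the slide valve body, at its left (local +y) end.
- index_tip (a point): Top (z = 90 mm) of a thin upright steel index pointer beside the wheel, 75 mm from its axis toward local +y. With the wheel closed, and after every whole turn from there, the crank grip stands on the line from the wheel axis to this pointer.
- shutoff_slide (a joint): Travel of the slide in m: 0 = far right end (local -y), 0.06 = home against the raised end stop at local +y. Starts at 0 to 0.025. Friction about 3 N, stays where it is left.
- slide_top (a point): Centre of the top face of the slide's black upright grip, 20 mm (unit x) by 18 mm (unit y), standing 50 mm tall (z = 41 to 91 mm); it moves along the unit's y axis.
- valve_wheel (a joint): Angle of the handwheel in rad: 0 = closed, hard on its stop; grows anticlockwise seen from above (opening), 12.57 = two turns open. Upper stop at 25.1. Starts 0.37 to 1.1 turns open. Friction about 0.12 N m, stays where it is left, no spring.
- wheel_centre (a point): Point on the upright wheel axis at rim height (z = 105 mm). The steel wheel is 114 mm across outside; its rim top is at z = 112 mm, boss under the grip to z = 117 mm.
- crank_grip: Black round crank grip, 22 mm thick, 57 mm tall (z = 118 to 175 mm), upright on the rim, 50 mm from the wheel axis. It spins freely on its own pin, so the fingers need not turn as the wheel is cranked round. Origin: centre of its underside; its x and y axes spin with it.
- grip_mid (a point): Point on the crank grip's axis 32 mm above its underside (z = 150 mm): where to hold it.
- date_stamp: Loose date stamp with turned wooden handle, 27 x 44 x 82 mm tall, standing close beside the right (local -y) edge of the plate, between slide and wheel, lower than the wheel rim. Origin: centre of its underside. Leave it alone.

How it is judged:
By the outcome, as a careful person would: the job done as asked, in the order asked, and still so for the second after the job is handed in, while the arm keeps its last pose, push and grip.
It also fails if it takes over 69 s, if anything falls off the work surface, if the arm or the gripper's body presses on something with over 40 N, if the wrist force passes 120 N, or if a joint passes its speed limit or range.

## Working session

There is one attempt and no reset: what is moved stays moved. The work goes in short steps, Python scripts to look and compute and a tool call to move; the robot and the scene stay as the last step left them, time stands still between calls to the robot, and variables do not carry over. Pictures are saved under pics/ and viewed, about 8 in all and at most 12, crops included, and the job is handed in when it is done.

Besides the shell and the picture viewer there is one more tool, called by a JSON object that holds its "op" and its "data", one argument or row to a line. jog_arm: Moves the arm, as the interface text tells. Its arguments: {"type":"object","properties":{"deltas":{"type":"array","items":{"type":"number"}},"claw":{"type":"number"},"newtons":{"type":"number"}},"required":["deltas"]}

```bash
ls; mkdir -p pics
cat > h.py <<'E'
from cell import robot
import numpy as np, cv2
def snap(n,f):
    p=robot.camera_params(n); im=robot.read_camera(n)
    cv2.imwrite(f'pics/{f}.png',im[:,:,::-1]); return im,p
def ray(p,u,v):
    R=np.array(p['R']);t=np.array(p['t'])
    d=R.T@np.array([(u-p['cx'])/p['fx'],(v-p['cy'])/p['fy'],1]);return -R.T@t,d/np.linalg.norm(d)
def onz(p,u,v,z):
    c,d=ray(p,u,v);return c+d*(z-c[2])/d[2]
def tri(*a):
    A=0;b=0;rs=[ray(*x) for x in a]
    for c,d in rs:
        P=np.eye(3)-np.outer(d,d);A=A+P;b=b+P@c
    X=np.linalg.solve(A,b)
    return X,[round(1000*np.linalg.norm(np.cross(X-c,d)),1) for c,d in rs]
def proj(p,X):
    x=np.array(p['R'])@X+np.array(p['t']);return p['fx']*x[0]/x[2]+p['cx'],p['fy']*x[1]/x[2]+p['cy']
E
python3 - <<'E'
from h import *
for n in ('scene','side','wrist'):
    im,p=snap(n,n+'0'); print(n,-np.array(p['R']).T@p['t'],np.array(p['R'])[2])
o=robot.observe();print(o['time'],o['tool_pos'],o['tool_rot'])
E
```

```text
pics
scene [0.07638263 0.68977981 0.60052778] [ 0.56218556 -0.6074468  -0.56120921]
side [ 0.38560241 -0.46105876  0.59599413] [ 0.1698082   0.80715138 -0.56539529]
wrist [0.52426391 0.06670318 0.38341999] [-0.00201191 -0.25224563 -0.96766115]
0.15 [5.24715880e-01 5.49088592e-05 2.37209575e-01] [-3.14045507e+00 -1.61068961e-04  1.57081364e+00]
```

View pics/scene0.png

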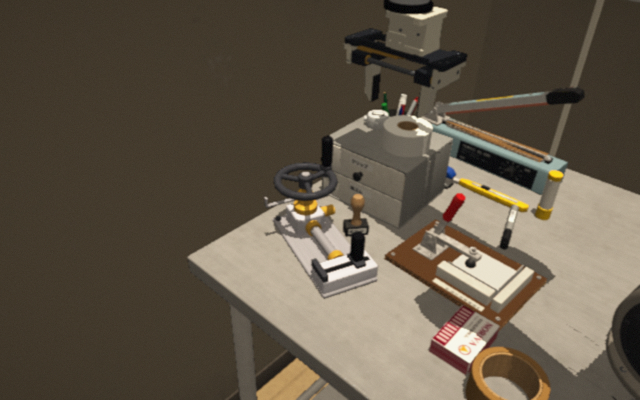

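View pics/side0.png

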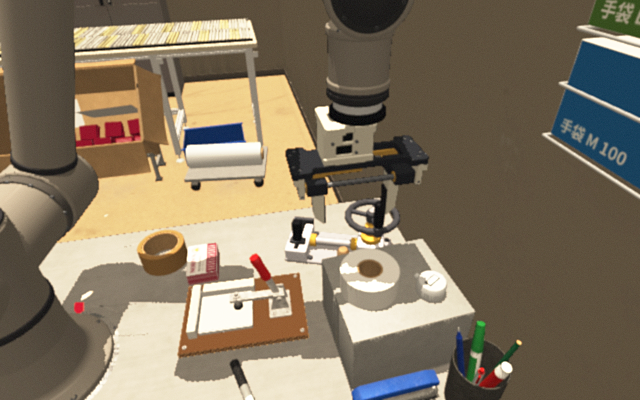

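View pics/wrist0.png

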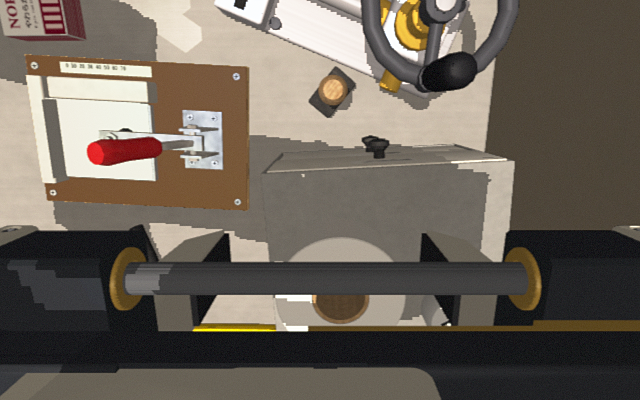

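The unit sits at left: wheel at scene (305,180), slide grip at (358,245). I'll move the wrist camera over it for the measurement.

{"op": "jog_arm", "data": {
  "deltas": [0,0.4,0.2,0,0,0,0,0.8,0.4,0,0,0,0,1.0,0.4,0,0,0,0,1.0,0.4,0,0,0],
  "claw": 1
}}

```text
time: 0.48
tool_pos: [0.5252, 0.1041, 0.279]
tool_rot: [3.139, -0.002, 1.575]
contact_force: [-0.5, -0.5, 0.4]
opening: 0.0921
```

Run:
```python
from h import *
im,p=snap('wrist','w1')
np.savez('w1.npz',**p)
print(robot.observe()['tool_pos'])
a=cv2.imread('pics/scene0.png')[120:310,180:400];b=cv2.imread('pics/side0.png')[180:280,270:480]
cv2.imwrite('pics/sc.png',cv2.resize(a,None,fx=3,fy=3,interpolation=2))
cv2.imwrite('pics/sd.png',cv2.resize(b,None,fx=3.8,fy=3.8,interpolation=2))
```

```text
[0.52488613 0.10201187 0.27802694]
```

View pics/w1.png

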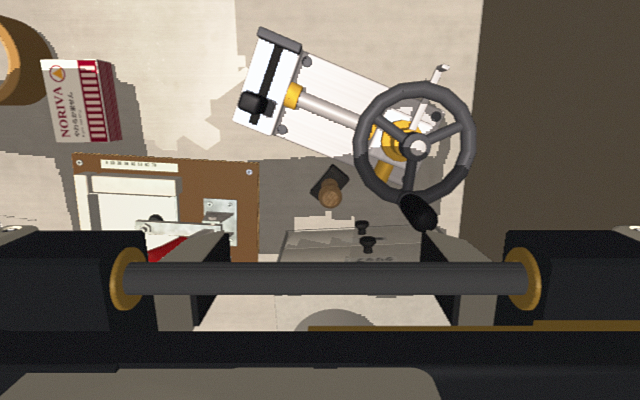

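View pics/sc.png

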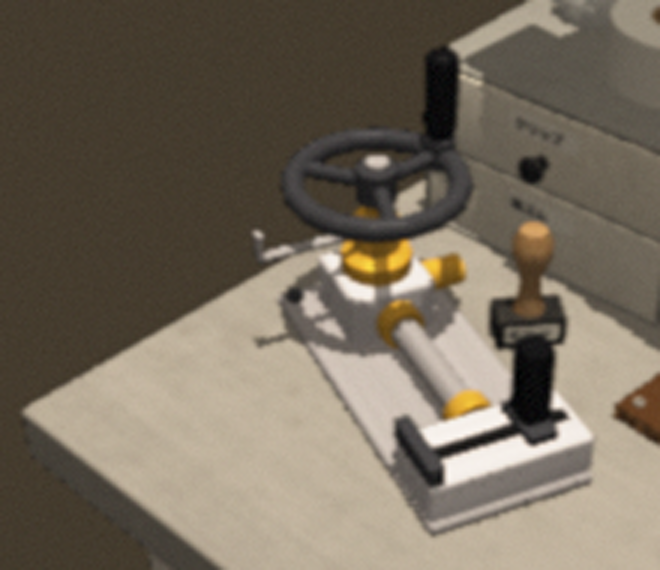

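Wrist view: slide grip top ≈(250,101), end stop ≈(279,40), wheel hub (418,147), crank grip from (405,195) to its top near (425,215), pointer tip (444,68). The scene crop shows the same features, and I'll triangulate from the pair.

```bash
cat > m1.py <<'E'
from h import *
w=dict(np.load('w1.npz'));s=robot.camera_params('scene');d=robot.camera_params('side')
P={'slide':((250,102),(358.3,234)),'stop':((279,40),(320,269.3)),'hub':((418,147),(305.3,173.3)),
 'griptop':((424,214),(326.7,138)),'gripbot':((410,197),(326.7,165)),'tip':((444,68),(265.7,198.3))}
for k,(a,b) in P.items():
    X,e=tri((w,*a),(s,*b)); print(k,X.round(4),e,'side px',np.round(proj(d,X)))
# plane intersections wrist
for k,a,z in (('slide',(250,102),.091),('stop',(279,40),.047),('rim fit',(414.5,143),.112),('tip',(444,68),.09)): print(k,onz(w,*a,z).round(4))
for k,b,z in (('slide',(358.3,234),.091),('stop',(320,269.3),.047),('tip',(265.7,198.3),.09)): print('sc',k,onz(s,*b,z).round(4))
# rim ellipse from wrist: dark gray mask near the wheel
im=cv2.imread('pics/w1.png');g=cv2.cvtColor(im,cv2.COLOR_BGR2GRAY)
print(im[91,415],im[145,362],im[140,530])
c=cv2.resize(im[10:250,220:500],None,fx=2.5,fy=2.5,interpolation=2);cv2.imwrite('pics/w1c.png',c)
E
python3 m1.py
```

```text
slide [0.4546 0.1745 0.0907] [np.float64(1.3), np.float64(1.3)] side px [296. 221.]
stop [0.4774 0.2361 0.0424] [np.float64(0.7), np.float64(0.7)] side px [303. 220.]
hub [0.6046 0.1378 0.1212] [np.float64(0.4), np.float64(0.4)] side px [371. 209.]
griptop [0.5971 0.0939 0.1769] [np.float64(1.2), np.float64(1.2)] side px [376. 200.]
gripbot [0.5989 0.0917 0.1208] [np.float64(2.7), np.float64(2.7)] side px [376. 224.]
tip [0.6327 0.2061 0.088 ] [np.float64(0.5), np.float64(0.5)] side px [373. 202.]
slide [0.4556 0.1754 0.091 ]
stop [0.4785 0.2357 0.047 ]
rim fit [0.604  0.1406 0.112 ]
tip [0.6317 0.2056 0.09  ]
sc slide [0.4535 0.1737 0.091 ]
sc stop [0.4736 0.2395 0.047 ]
sc tip [0.6311 0.2081 0.09  ]
[91 89 91] [91 90 92] [56 70 77]
```

View pics/w1c.png

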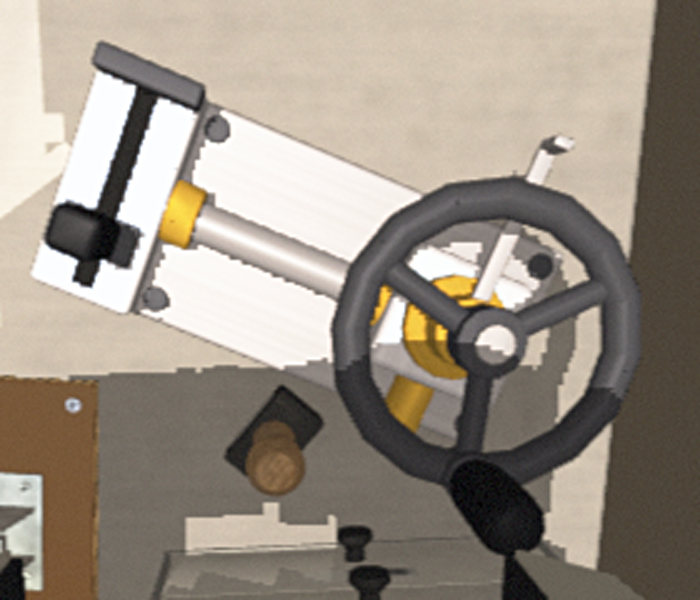

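View pics/sd.png

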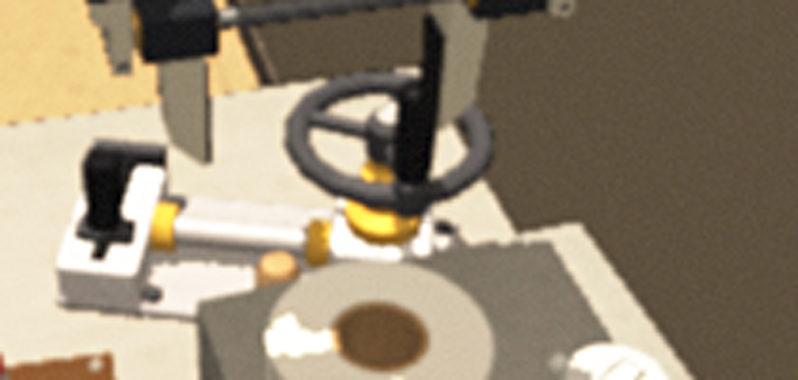

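Measured: unit yaw ≈ -21.5°, hub ≈(0.605,0.1375), slide grip (0.455,0.1745), z 0.091 as given. Slide is about 0.0095 open (50 mm to go). The crank is about 192° from closed, which fits the allowed range. I'll go to the slide with the jaws along unit x.

{"op": "jog_arm", "data": {
  "deltas": [-0.25,0.25,-0.2,0,0,-0.08,-0.5,0.5,-0.4,0,0,-0.16,-0.7,0.745,-0.6,0,0,-0.239,-0.7,0.745,-0.8,0,0,-0.239,-0.7,0.745,-1.0,0,0,-0.239],
  "claw": 0.7,
  "newtons": 25
}}

```text
time: 0.95
tool_pos: [0.4536, 0.1746, 0.1766]
tool_rot: [-3.141, 0.001, 1.196]
contact_force: [0.3, -0.8, 0.4]
opening: 0.0659
```

{"op": "jog_arm", "data": {
  "deltas": [0,0,-0.2,0,0,0,0,0,-0.4,0,0,0,0,0,-0.6,0,0,0,0,0,-0.6,0,0,0,0,0,-0.6,0,0,0]
}}

```text
time: 1.37
tool_pos: [0.4544, 0.1735, 0.1169]
tool_rot: [-3.139, 0.002, 1.195]
contact_force: [0.5, 0.2, -0.2]
opening: 0.0644
```

Run:
```python
from h import *
a,p=snap('scene','s2');b,p=snap('wrist','w2')
o=robot.observe();print(o['tool_pos'],o['tool_rot'],o['contact_force'])
c=np.hstack([cv2.resize(a[150:300,240:400],(400,375)),cv2.resize(b[:,:],(400,375))])
cv2.imwrite('pics/c2.png',c[:,:,::-1])
```

```text
[0.45570795 0.17411377 0.11857852] [ 3.14047322e+00 -5.07837886e-04  1.19477982e+00] [-0.30226748 -0.58451452  1.10633634]
```

View pics/c2.png

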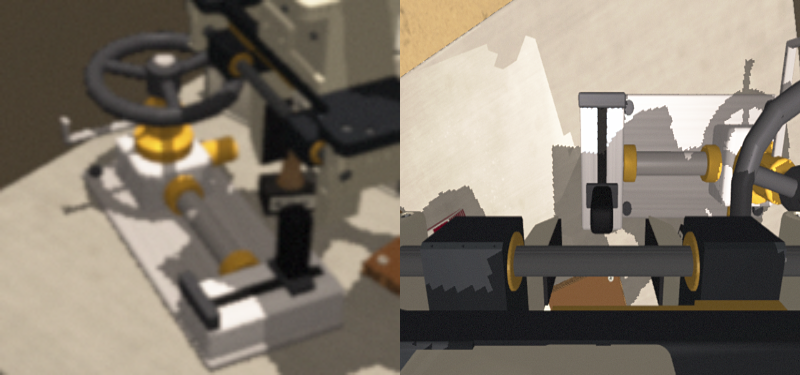

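Pic shows the slide grip between the open fingers (grip at (601,210), fingers at 555 and 655) and the unit square with the image, so the yaw is right. Down and grip.

{"op": "jog_arm", "data": {
  "deltas": [0,0,-0.25,0,0,0,0,0,-0.5,0,0,0,0,0,-0.5,0,0,0]
}}

```text
time: 1.72
tool_pos: [0.4535, 0.1739, 0.0657]
tool_rot: [-3.138, 0.003, 1.195]
contact_force: [-1.5, 0.2, -0.2]
opening: 0.0645
```

{"op": "jog_arm", "data": {
  "deltas": [0,0,0,0,0,0,0,0,0,0,0,0,0,0,0,0,0,0,0,0,0,0,0,0,0,0,0,0,0,0],
  "claw": 0,
  "newtons": 25
}}

```text
time: 2.13
tool_pos: [0.4556, 0.1747, 0.0688]
tool_rot: [3.14, -0.001, 1.195]
contact_force: [0.5, -0.3, -0.4]
opening: 0.0356
```

{"op": "jog_arm", "data": {
  "deltas": [0,0,0,0,0,0,0,0,0,0,0,0,0,0,0,0,0,0]
}}

```text
time: 2.38
tool_pos: [0.4542, 0.1748, 0.068]
tool_rot: [-3.14, 0.0, 1.195]
contact_force: [-4.6, 2.3, 5.3]
opening: 0.0201
```

Gripped: the opening of 20.1 mm matches the 20 mm grip. Slide along unit y.

{"op": "jog_arm", "data": {
  "deltas": [0.037,0.093,0,0,0,0,0.073,0.186,0,0,0,0,0.11,0.279,0,0,0,0,0.147,0.372,0,0,0,0,0.165,0.419,0,0,0,0]
}}

```text
time: 2.8
tool_pos: [0.4709, 0.2171, 0.068]
tool_rot: [-3.14, 0.001, 1.196]
contact_force: [-3.8, -2.1, 6.9]
opening: 0.0199
```

{"op": "jog_arm", "data": {
  "deltas": [0.007,0.019,0,0,0,0,0.015,0.037,0,0,0,0]
}}

```text
time: 2.97
tool_pos: [0.4722, 0.2203, 0.068]
tool_rot: [-3.14, 0.001, 1.196]
contact_force: [-4.4, -1.3, 7.2]
opening: 0.0201
```

{"op": "jog_arm", "data": {
  "deltas": [0.007,0.019,0,0,0,0,0.011,0.028,0,0,0,0]
}}

```text
time: 3.13
tool_pos: [0.4733, 0.223, 0.068]
tool_rot: [-3.14, 0.001, 1.196]
contact_force: [-3.7, -1.0, 5.7]
opening: 0.02
```

{"op": "jog_arm", "data": {
  "deltas": [0.004,0.009,0,0,0,0,0.007,0.019,0,0,0,0]
}}

```text
time: 3.3
tool_pos: [0.4736, 0.2238, 0.068]
tool_rot: [-3.14, 0.003, 1.196]
contact_force: [-6.3, -9.2, 9.3]
opening: 0.0199
```

{"op": "jog_arm", "data": {
  "deltas": [0.004,0.009,0,0,0,0,0.007,0.019,0,0,0,0]
}}

```text
time: 3.47
tool_pos: [0.4737, 0.2241, 0.068]
tool_rot: [-3.139, 0.007, 1.197]
contact_force: [-8.2, -17.6, 13.1]
opening: 0.0199
```

{"op": "jog_arm", "data": {
  "deltas": [0.004,0.009,0,0,0,0,0.007,0.019,0,0,0,0]
}}

```text
time: 3.63
tool_pos: [0.4737, 0.2243, 0.068]
tool_rot: [-3.139, 0.01, 1.197]
contact_force: [-9.5, -25.9, 17.0]
opening: 0.0198
```

Slide is home: position stalled while the force rose to 28 N. Release, lift clear and look at the crank.

{"op": "jog_arm", "data": {
  "deltas": [0,-0.03,0,0,0,0,0,-0.03,0,0,0,0,0,-0.03,0,0,0,0,0,-0.03,0,0,0,0],
  "claw": 0.6
}}

```text
time: 3.97
tool_pos: [0.4764, 0.2259, 0.0677]
tool_rot: [3.141, -0.0, 1.195]
contact_force: [-0.0, -0.1, -1.1]
opening: 0.0421
```

{"op": "jog_arm", "data": {
  "deltas": [0,0,0.3,0,0,0,0,0,0.6,0,0,0,0,0,0.9,0,0,0,0,0,1,0,0,0]
}}

```text
time: 4.3
tool_pos: [0.4781, 0.2266, 0.1719]
tool_rot: [3.136, -0.004, 1.196]
contact_force: [1.0, 0.2, 1.1]
opening: 0.0551
```

{"op": "jog_arm", "data": {
  "deltas": [0,0,0.3,0,0,0,0,0,0.6,0,0,0,0.3,-0.2,0.75,0,0,0,0.4,-0.4,0.75,0,0,0,0.4,-0.4,0.75,0,0,0],
  "claw": 0.7
}}

```text
time: 4.72
tool_pos: [0.5186, 0.1833, 0.2432]
tool_rot: [3.138, -0.0, 1.193]
contact_force: [-0.3, -0.5, 0.1]
opening: 0.0641
```

Run:
```python
from h import *
s=robot.camera_params('scene');d=robot.camera_params('side')
print('cyl top',tri((s,408,128),(d,370,268)))
print('cab corner', onz(d,323,255,.12))
o=robot.observe();print(o['tool_pos'],o['contact_force'],o['opening'])
im,p=snap('wrist','w3');np.savez('w3.npz',**p);a,_=snap('scene','s3')
c=np.hstack([cv2.resize(a[120:300,210:390],(400,400)),cv2.resize(im[:250],(400,156)) if 0 else cv2.resize(im[:250,160:],(400,208)).copy() if 0 else np.vstack([cv2.resize(im,(400,250)),np.zeros((150,400,3),np.uint8)])])
cv2.imwrite('pics/c3.png',c[:,:,::-1])
```

```text
cyl top (array([ 0.53418658, -0.06080752,  0.16476035]), [np.float64(3.0), np.float64(3.0)])
cab corner [0.48265667 0.03160761 0.12      ]
[0.51862509 0.18329046 0.24323386] [-0.25091733 -0.45796458  0.14325614] 0.06414423817844365
```

View pics/c3.png

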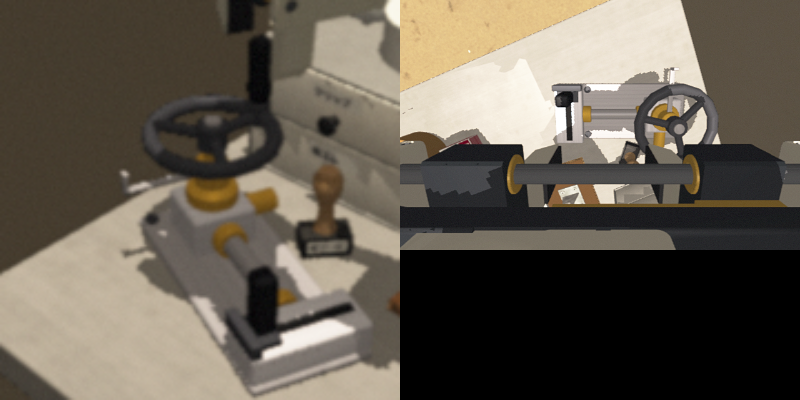

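Scene pic: slide grip is now hard against the end stop, stamp untouched. I'll check the crank estimate by reprojection and get the settled pose.

Run:
```python
from h import *
o=robot.observe();print(o['time'],o['tool_pos'],o['qpos'])
w=dict(np.load('w1.npz'));s=robot.camera_params('scene')
for X in ((.5967,.0882),(.599,.0917)):
  for z in (.118,.175): print(X,z,np.round(proj(w,np.array([*X,z])),1),np.round(proj(s,np.array([*X,z])),1))
# black mask of grip in scene0 and wrist1
for f,(x0,y0,x1,y1) in (('scene0',(315,125,340,172)),('w1',(395,185,445,232))):
  g=cv2.cvtColor(cv2.imread(f'pics/{f}.png'),cv2.COLOR_BGR2GRAY)[y0:y1,x0:x1]
  m=(g<32).astype(np.uint8);n,l,st,ce=cv2.connectedComponentsWithStats(m)
  k=1+st[1:,4].argmax();print(f,st[k],ce[k]+[x0,y0]); r=cv2.minAreaRect(cv2.findNonZero((l==k).astype(np.uint8)));print(np.add(r[0],(x0,y0)),r[1:])
  for row in range(0,y1-y0,5):
    q=np.where(l[row]==k)[0]
    if len(q):print(row+y0,q.min()+x0,q.max()+x0,end='; ')
  print()
```

```text
4.8167 [0.51606488 0.1853662  0.24190982] [2.04855857e-01 3.82440637e-01 1.45121721e+00 3.68193478e-04
 1.30924512e+00 5.81527192e-01]
(0.5967, 0.0882) 0.118 [404.2 201.8] [327.4 166. ]
(0.5967, 0.0882) 0.175 [420.9 221.5] [328.3 137.9]
(0.599, 0.0917) 0.118 [407.  198.1] [325.1 166.2]
(0.599, 0.0917) 0.175 [424.3 217. ] [326.  138.1]
scene0 [  6  11  11  31 288] [326.32986111 151.60416667]
[326. 151.] ((30.0, 10.0), 90.0)
140 322 331; 145 322 331; 150 322 331; 155 322 331; 160 321 331; 165 322 330; 
w1 [  5   9  37  38 917] [418.02835333 212.24863686]
[418.36400223 211.74799538] ((43.38644027709961, 26.057165145874023), 55.304847717285156)
195 405 416; 200 401 423; 205 400 428; 210 402 433; 215 405 436; 220 409 436; 225 412 435; 230 418 425;
```

Mask centroids put the crank axis at about (0.599,0.0885), with the silhouettes agreeing to 2 mm. Go over it, descend, grip.

{"op": "jog_arm", "data": {
  "deltas": [0.25,-0.29,0,0,0,0,0.5,-0.58,0,0,0,0,0.75,-0.87,0,0,0,0,0.83,-0.97,0,0,0,0,0.83,-0.97,0,0,0,0]
}}

```text
time: 5.23
tool_pos: [0.6001, 0.0869, 0.2411]
tool_rot: [-3.14, 0.001, 1.193]
contact_force: [-0.7, -0.5, -0.5]
opening: 0.0641
```

Run:
```python
from h import *
o=robot.observe();print(o['tool_pos'])
im,p=snap('wrist','w4');a,_=snap('side','d4');b,_=snap('scene','s4')
c=np.hstack([cv2.resize(a[150:270,300:440],(400,343)),cv2.resize(b[100:240,240:400],(400,343))])
cv2.imwrite('pics/c4.png',c[:,:,::-1])
```

```text
[0.60010128 0.08692132 0.2411335 ]
```

View pics/c4.png

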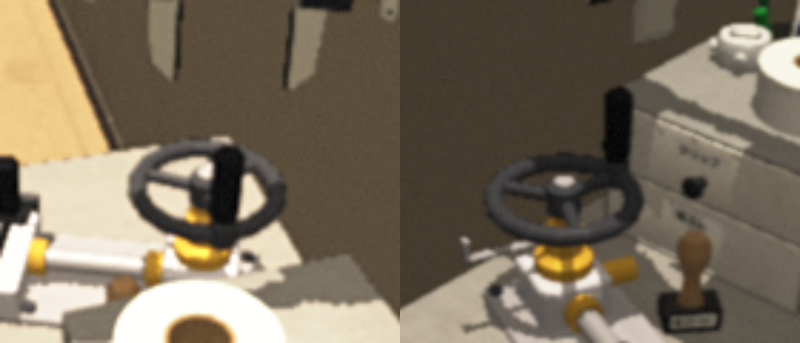

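Side view: the fingers (tips near (170,80) and (292,90) in the crop) straddle the crank grip at (228,150). Descend and close.

{"op": "jog_arm", "data": {
  "deltas": [0,0,-0.25,0,0,0,0,0,-0.5,0,0,0,0,0,-0.75,0,0,0,0,0,-1,0,0,0,0,0,-1,0,0,0]
}}

```text
time: 5.8
tool_pos: [0.5952, 0.0904, 0.138]
tool_rot: [-3.133, 0.003, 1.198]
contact_force: [-0.6, 0.3, -1.3]
opening: 0.0645
```

{"op": "jog_arm", "data": {
  "deltas": [0,0,0,0,0,0,0,0,0,0,0,0,0,0,0,0,0,0,0,0,0,0,0,0,0,0,0,0,0,0],
  "claw": 0,
  "newtons": 30
}}

```text
time: 6.22
tool_pos: [0.5998, 0.0887, 0.1441]
tool_rot: [3.139, -0.001, 1.195]
contact_force: [0.4, -0.8, -0.2]
opening: 0.0355
```

{"op": "jog_arm", "data": {
  "deltas": [0,0,0,0,0,0,0,0,0,0,0,0,0,0,0,0,0,0]
}}

```text
time: 6.47
tool_pos: [0.5999, 0.0883, 0.1434]
tool_rot: [3.14, -0.0, 1.195]
contact_force: [1.6, -2.2, 2.0]
opening: 0.0209
```

The opening of 20.9 mm is a little under the 22 mm diameter, so I'll check the hold before cranking.

Run:
```python
from h import *
a,_=snap('side','d5');b,_=snap('scene','s5');o=robot.observe();print(o['tool_pos'],o['opening'],o['contact_force'],o['torque'])
c=np.hstack([cv2.resize(a[150:270,300:440],(400,343),interpolation=2),cv2.resize(b[90:230,240:400],(400,343),interpolation=2)])
cv2.imwrite('pics/c5.png',c[:,:,::-1])
```

```text
[0.59985694 0.08836302 0.14337373] 0.02090884964095701 [ 0.89963583 -1.96304279  3.30420255] [-0.17869514 -0.2338697   0.00058549]
```

View pics/c5.png

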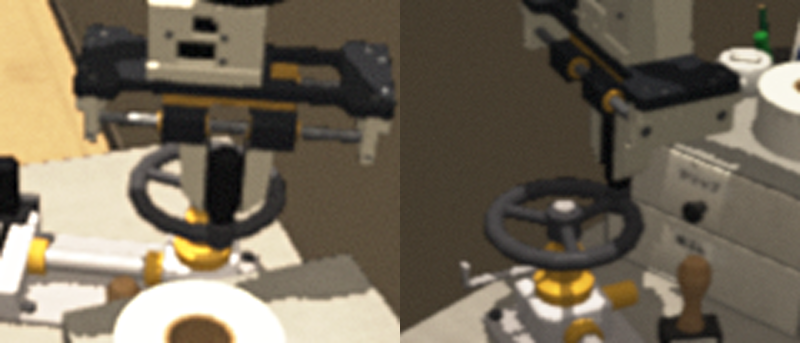

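The grip is central between the pads: in the side crop the fingers sit either side of the black grip at (226,185). Held axis is (0.5999,0.0883), r = 49.5 mm from the hub, as expected. Next, the crank waypoints.

```bash
cat > arc.py <<'E'
import numpy as np,sys
c=np.array(eval(sys.argv[1]));a0,step,n=map(float,sys.argv[2:5]);st=np.array(eval(sys.argv[5])) if len(sys.argv)>5 else None
P=lambda a:c+.05*np.array([np.cos(np.radians(a)),np.sin(np.radians(a))])
b=P(a0) if st is None else st
for i in range(1,int(n)+1):
    print('%.1f: %.3f, %.3f'%(a0+i*step,*((P(a0+i*step)-b)*10)))
    if i%5==0: b=P(a0+i*step)
E
python3 arc.py "[.605,.1375]" -96 -18 10 "[.5992,.0886]"
```

```text
-114.0: -0.145, 0.032
-132.0: -0.277, 0.117
-150.0: -0.375, 0.239
-168.0: -0.431, 0.385
-186.0: -0.439, 0.541
-204.0: 0.040, 0.151
-222.0: 0.126, 0.282
-240.0: 0.247, 0.381
-258.0: 0.393, 0.437
-276.0: 0.550, 0.445
```

{"op": "jog_arm", "data": {
  "deltas": [-0.145,0.032,0,0,0,0,-0.277,0.117,0,0,0,0,-0.375,0.239,0,0,0,0,-0.431,0.385,0,0,0,0,-0.439,0.541,0,0,0,0]
}}

```text
time: 6.98
tool_pos: [0.5562, 0.1426, 0.1435]
tool_rot: [3.138, -0.001, 1.195]
contact_force: [9.4, -4.3, -3.1]
opening: 0.021
```

Run:
```python
from h import *
robot.read_camera('scene');o=robot.observe();print(o['tool_pos'],o['tool_rot'],o['opening'],o['contact_force'],o['torque'])
```

```text
[0.5566178  0.14542057 0.14340893] [ 3.13726195e+00 -2.69728523e-03  1.19614170e+00] 0.020693129518745867 [4.78214773 1.73187964 0.22192596] [-0.05586334 -0.78605895 -0.01109641]
```

{"op": "jog_arm", "data": {
  "deltas": [0.04,0.151,0,0,0,0,0.126,0.282,0,0,0,0,0.247,0.381,0,0,0,0,0.393,0.437,0,0,0,0]
}}

```text
time: 7.37
tool_pos: [0.5941, 0.1867, 0.1433]
tool_rot: [-3.141, 0.002, 1.196]
contact_force: [-1.3, -8.5, 6.6]
opening: 0.0211
```

```bash
python3 arc.py "[.605,.1375]" -258 -6 10
python3 - <<'E'
from h import *
robot.read_camera('scene');o=robot.observe();print(o['tool_pos'],o['opening'],o['contact_force'],o['torque'])
E
```

```text
-264.0: 0.052, 0.008
-270.0: 0.104, 0.011
-276.0: 0.156, 0.008
-282.0: 0.208, 0.000
-288.0: 0.258, -0.014
-294.0: 0.049, -0.019
-300.0: 0.095, -0.043
-306.0: 0.139, -0.071
-312.0: 0.180, -0.104
-318.0: 0.217, -0.141
[0.59717781 0.18709094 0.14336642] 0.020633981022979635 [ 3.33215802 -0.23355491  3.85544035] [ 0.14235662 -0.42637847 -0.07988032]
```

{"op": "jog_arm", "data": {
  "deltas": [0.052,0.008,0,0,0,0,0.104,0.011,0,0,0,0,0.156,0.008,0,0,0,0,0.208,0,0,0,0,0,0.208,0,0,0,0,0]
}}

```text
time: 7.83
tool_pos: [0.6157, 0.187, 0.1434]
tool_rot: [3.141, -0.001, 1.195]
contact_force: [0.7, 2.0, 5.5]
opening: 0.0214
```

{"op": "jog_arm", "data": {
  "deltas": [0.05,-0.014,0,0,0,0,0.05,-0.014,0,0,0,0]
}}

```text
time: 8.0
tool_pos: [0.6205, 0.1858, 0.1434]
tool_rot: [-3.141, -0.001, 1.195]
contact_force: [0.5, 2.3, 5.2]
opening: 0.0208
```

{"op": "jog_arm", "data": {
  "deltas": [0.025,-0.009,0,0,0,0,0.025,-0.009,0,0,0,0]
}}

```text
time: 8.17
tool_pos: [0.6227, 0.1851, 0.1434]
tool_rot: [-3.141, -0.002, 1.196]
contact_force: [-0.1, 2.3, 5.4]
opening: 0.0208
```

{"op": "jog_arm", "data": {
  "deltas": [0.025,-0.009,0,0,0,0,0.025,-0.009,0,0,0,0]
}}

```text
time: 8.33
tool_pos: [0.6247, 0.1843, 0.1434]
tool_rot: [-3.14, -0.001, 1.196]
contact_force: [-2.4, 3.3, 5.5]
opening: 0.0207
```

{"op": "jog_arm", "data": {
  "deltas": [0.023,-0.01,0,0,0,0,0.023,-0.01,0,0,0,0]
}}

```text
time: 8.5
tool_pos: [0.6249, 0.1843, 0.1433]
tool_rot: [-3.135, -0.001, 1.196]
contact_force: [-8.5, 5.5, 10.2]
opening: 0.0209
```

{"op": "jog_arm", "data": {
  "deltas": [0.023,-0.01,0,0,0,0,0.023,-0.01,0,0,0,0]
}}

```text
time: 8.67
tool_pos: [0.6252, 0.1842, 0.1432]
tool_rot: [-3.131, 0.0, 1.197]
contact_force: [-17.3, 7.9, 15.0]
opening: 0.0211
```

{"op": "jog_arm", "data": {
  "deltas": [0.023,-0.01,0,0,0,0,0.023,-0.01,0,0,0,0]
}}

```text
time: 8.83
tool_pos: [0.6254, 0.1841, 0.1432]
tool_rot: [-3.126, 0.001, 1.197]
contact_force: [-23.7, 10.6, 17.1]
opening: 0.0207
```

At the stop: the pose stalled at (0.6249,0.1843) while the tangential force rose to 26 N. That is 67.5° about the hub, along the pointer direction as it should be. Now two turns back, anticlockwise.

```bash
python3 arc.py "[.6055,.1378]" 67.5 18 5 "[.6323,.1802]";echo; python3 arc.py "[.6055,.1378]" 157.5 18 40|tail -40|head -20
```

```text
85.5: -0.229, 0.074
103.5: -0.385, 0.062
121.5: -0.529, 0.002
139.5: -0.648, -0.099
157.5: -0.730, -0.233

175.5: -0.037, -0.152
193.5: -0.024, -0.308
211.5: 0.036, -0.453
229.5: 0.137, -0.572
247.5: 0.271, -0.653
265.5: 0.152, -0.037
283.5: 0.308, -0.024
301.5: 0.453, 0.036
319.5: 0.572, 0.137
337.5: 0.653, 0.271
355.5: 0.037, 0.152
373.5: 0.024, 0.308
391.5: -0.036, 0.453
409.5: -0.137, 0.572
427.5: -0.271, 0.653
445.5: -0.152, 0.037
463.5: -0.308, 0.024
481.5: -0.453, -0.036
499.5: -0.572, -0.137
517.5: -0.653, -0.271
```

First quarter, then check.

{"op": "jog_arm", "data": {
  "deltas": [-0.229,0.074,0,0,0,0,-0.385,0.062,0,0,0,0,-0.529,0.002,0,0,0,0,-0.648,-0.099,0,0,0,0,-0.73,-0.233,0,0,0,0]
}}

```text
time: 9.25
tool_pos: [0.5597, 0.1573, 0.1434]
tool_rot: [3.138, -0.002, 1.196]
contact_force: [12.4, -1.0, -2.5]
opening: 0.0209
```

{"op": "jog_arm", "data": {
  "deltas": [-0.037,-0.152,0,0,0,0,-0.024,-0.308,0,0,0,0,0.036,-0.453,0,0,0,0,0.137,-0.572,0,0,0,0,0.271,-0.653,0,0,0,0]
}}

```text
time: 9.67
tool_pos: [0.5858, 0.0919, 0.1433]
tool_rot: [-3.14, -0.001, 1.195]
contact_force: [0.8, 8.3, 5.3]
opening: 0.0208
```

Forces stay low and the opening is steady. Continue to one full turn and then another three quarters.

{"op": "jog_arm", "data": {
  "deltas": [0.152,-0.037,0,0,0,0,0.308,-0.024,0,0,0,0,0.453,0.036,0,0,0,0,0.572,0.137,0,0,0,0,0.653,0.271,0,0,0,0]
}}

```text
time: 10.08
tool_pos: [0.652, 0.1177, 0.1433]
tool_rot: [-3.141, 0.002, 1.194]
contact_force: [-5.5, -3.3, 7.7]
opening: 0.0207
```

{"op": "jog_arm", "data": {
  "deltas": [0.037,0.152,0,0,0,0,0.024,0.308,0,0,0,0,-0.036,0.453,0,0,0,0,-0.137,0.572,0,0,0,0,-0.271,0.653,0,0,0,0]
}}

```text
time: 10.5
tool_pos: [0.6254, 0.1843, 0.1433]
tool_rot: [3.139, -0.0, 1.195]
contact_force: [1.7, -6.2, 5.5]
opening: 0.0214
```

{"op": "jog_arm", "data": {
  "deltas": [-0.152,0.037,0,0,0,0,-0.308,0.024,0,0,0,0,-0.453,-0.036,0,0,0,0,-0.572,-0.137,0,0,0,0,-0.653,-0.271,0,0,0,0]
}}

```text
time: 10.92
tool_pos: [0.5598, 0.1573, 0.1434]
tool_rot: [3.138, -0.002, 1.196]
contact_force: [10.8, -0.8, -0.7]
opening: 0.0207
```

{"op": "jog_arm", "data": {
  "deltas": [-0.037,-0.152,0,0,0,0,-0.024,-0.308,0,0,0,0,0.036,-0.453,0,0,0,0,0.137,-0.572,0,0,0,0,0.271,-0.653,0,0,0,0]
}}

```text
time: 11.33
tool_pos: [0.5859, 0.0919, 0.1432]
tool_rot: [-3.14, -0.001, 1.195]
contact_force: [0.5, 8.8, 4.7]
opening: 0.0208
```

{"op": "jog_arm", "data": {
  "deltas": [0.152,-0.037,0,0,0,0,0.308,-0.024,0,0,0,0,0.453,0.036,0,0,0,0,0.572,0.137,0,0,0,0,0.653,0.271,0,0,0,0]
}}

```text
time: 11.75
tool_pos: [0.652, 0.1177, 0.1433]
tool_rot: [-3.141, 0.002, 1.194]
contact_force: [-5.7, -1.8, 8.6]
opening: 0.0207
```

{"op": "jog_arm", "data": {
  "deltas": [0.037,0.152,0,0,0,0,0.024,0.308,0,0,0,0,-0.036,0.453,0,0,0,0,-0.137,0.572,0,0,0,0]
}}

```text
time: 12.08
tool_pos: [0.6391, 0.1758, 0.1433]
tool_rot: [3.139, 0.0, 1.195]
contact_force: [0.5, -6.0, 6.9]
opening: 0.0213
```

Run:
```python
from h import *
robot.read_camera('scene');robot.read_camera('scene');o=robot.observe();print(o['time'],o['tool_pos'],o['opening'],o['contact_force'],o['torque'])
```

```text
12.1833 [0.6365986  0.17755398 0.14333986] 0.020558267895787238 [-1.6491908   2.05663284  5.42795419] [0.4140837  0.36865087 0.02612458]
```

{"op": "jog_arm", "data": {
  "deltas": [-0.07,0.047,0,0,0,0,-0.134,0.082,0,0,0,0,-0.134,0.082,0,0,0,0,-0.134,0.082,0,0,0,0]
}}

```text
time: 12.52
tool_pos: [0.6235, 0.1848, 0.1433]
tool_rot: [-3.14, -0.0, 1.196]
contact_force: [-1.3, 2.0, 6.8]
opening: 0.0207
```

Run:
```python
from h import *
w=robot.camera_params('wrist');im,_=snap('wrist','w6');a,_=snap('scene','s6');d,_=snap('side','d6')
o=robot.observe();print(o['time'],o['tool_pos'],o['tool_rot'],o['opening'],o['contact_force'],o['torque'])
c=np.hstack([cv2.resize(a[90:310,200:400],(400,440)),np.vstack([cv2.resize(im,(400,250)),cv2.resize(d[160:270,280:480],(400,190))[:190]])])
cv2.imwrite('pics/c6.png',c[:,:,::-1])
```

```text
12.6667 [0.62353662 0.18476671 0.14328568] [-3.14013643e+00 -1.79339406e-04  1.19556178e+00] 0.020955119551953123 [-1.95117272  2.55210983  7.64109036] [ 0.29185416  0.40728085 -0.00399844]
```

View pics/c6.png

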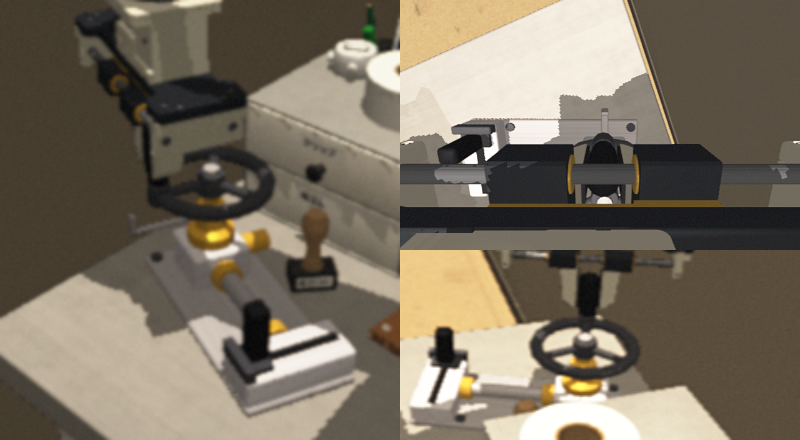

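Pics: the crank grip lies between hub (604,200) and pointer (605,110) in the wrist view. The slide is still against its stop and the stamp is standing. Trim the last 1.2 mm (≈1.4°) back to the recorded closed position.

{"op": "jog_arm", "data": {
  "deltas": [0.012,-0.005,0,0,0,0,0.012,-0.005,0,0,0,0,0.012,-0.005,0,0,0,0]
}}

```text
time: 12.92
tool_pos: [0.6249, 0.1843, 0.1433]
tool_rot: [-3.14, -0.0, 1.195]
contact_force: [-0.5, 0.9, 7.2]
opening: 0.0212
```

```bash
python3 -c "
from cell import robot
print(robot.hand_in())"
```

```text
the job is handed in; nothing more can be done
None
```

The job is done and handed in at about 13 s of the 69 s allowed; the hand-in gives no verdict.

- **Slide:** I gripped it and moved it about 53 mm along the unit's y axis. At the raised end stop it stalled and the force rose to about 28 N. Later pictures show it still against the stop.
- **Handwheel:** I turned it about 196° clockwise by the crank grip to its stop. It stalled at TCP (0.6249, 0.1843) with about 26 N along the direction of turning. I then backed it off two full turns anticlockwise, which overshot by about 1.2 mm (1.4°), and trimmed that.
- **Last checks:**
  - The final TCP is (0.6249, 0.1843), the same as at the stop.
  - The opening is 21 mm with the crank grip held, and the side forces are under 1 N.
  - In the wrist view, taken just before the trim, the crank grip lined up with the hub and the pointer.
  - The date stamp stood where it was.
- **Disagreements:**
  - The gripper opening read about 21 mm on the 22 mm crank grip throughout, but it stayed steady and the pictures showed the grip well seated.
  - About 7 N of upward force remained on the tool at the end.

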